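Shut the insert transport case: keeper flap down, then cover

ROBOT

A 6-joint arm with a two-finger parallel gripper is mounted at the origin on a cart in front of the work surface, level with it; the furniture and walls round the work are solid. World frame = base frame: x ahead of the robot, y to its left, z up, the work surface at z = 0. Lengths are in m, angles in rad, forces in N, time in s.
With the tool pointing down it reaches from about 0.3 to 0.775 m from the base axis. Payload 14.6 kg.
Tool frame: the origin (TCP) lies between the finger pads; the fingertips stand 11 mm ahead of it and the grasp point (between the pads) lies 8 mm behind it; z points along the fingers, y is the line along which they close (so a half turn about z gives the same grasp; the last joint's range is limited). The gripper opens to 85 mm and grips with 20 to 120 N. Pads are 22 mm wide; open, the fingers measure 114 mm over their backs; the gripper's body (76 mm by 85 mm) begins 54 mm behind the grasp point. The pads swing forward as they close: fully open they stand 13 mm farther back than shut.
Start: joints at [-1.364, 0.3, 1.521, -0, 1.321, -0.067], TCP at [0.149, -0.53, 0.242] pointing down, gripper open.
Joint ranges: [-3.03, 3.03], [-0.79, 2.21], [0.23, 2.52], [-1.04, 4.18], [0, 3.07], [-2.55, 2.55]. Speed limits (rad/s): [2.22, 2.22, 2.57, 3.14, 3.14, 3.14].

INTERFACE

Orientations are given as a 3x3 rotation matrix whose columns are the frame's x, y, z axes.
In Python, from rig import sensors, eyes, job, regions_of gives the robot as it stands.
- The arm moves only by the tool step_arm, never from a script. Its argument "motion" is a list of rows, each an object of numbers: "dx", "dy", "dz": the shift along the tool's x, y, z in mm; "roll": the turn about the tool's z in degrees; "fingers": the opening in per cent of the stroke, from 0 (shut) to 100 (fully open). A call has 1 to 12 rows; each row shifts and turns the commanded pose from where the row before left it, along the tool's axes as they then stand; what a row does not reach is not made up. A row lasts 1/8 s, in which the tool goes at most 62.5 mm and 10.7 degrees, less where a joint would pass 70% of its speed; a pose out of reach is approached as far as the arm can. A call with a gripper value outside its range is refused whole. The fingers move at their own pace and stop on an object; "squeeze" is the grip in N (left out, the last holds). Time passes only in rows, so rows that do not move let the fingers close. It gives the time, the measured TCP pose, the force, the opening and the grip force at its end, in the units of the state.
- sensors.read_state(): the state, without advancing time (a new reading comes with each control period).
- eyes.camera(name): name is "scene" or "top"; returns the picture (400x640x3 uint8, red, green, blue); there is no depth.
- eyes.calibration(name): a dict with "mtx" (3x3 intrinsics, pixels), "extrinsics" (4x4, takes a point from camera to world coordinates). Camera axes: x right, y up, looking along -z (the intrinsics and any distortion apply to the point x, -y, -z); pixel columns grow to the right and rows downward; lengths in m; the calibration is good to about 2 mm. A picture is of the moment at which its call begins. calibration takes no time and is no camera call.
- job.close_job(): hands the job in; it is judged then, once.
Trained networks look in the newest picture that a camera, given by its name, has taken for a name from the list of things; names that differ only in an ending like _2 or _b are one class to them, and where a whole thing is asked for, a point or a joint stands for the part that bears it (a point fixed in the world has none). Each returns a list of dicts, best first, with "confidence" (0 to 1); they miss things now and then, are a little off and sometimes report something else, mostly with a low value. They report only what shows in the picture. A call takes as long as a camera call. They do not tell look-alikes from the thing itself.
- regions_of(label, camera): "mask" (400x640 bool, what is visible of it) and "box" ([left, top, right, bottom] in pixels, round what is visible of it).
The state is a dict: "time_s": time; "joint_pos": joint angles; "qd": joint speeds; "joint_torque": joint torques, N m; "ee_pos": TCP position; "orientation": TCP orientation; "contact_force": force on the tool from outside, world axes, zero at the start; "ft_torque": the same for the moment, N m; "grip_width": finger opening in m; "grasp_force": force on a finger pad.
Only numpy, scipy, OpenCV 4.12 (cv2) and the standard library are available. Lean on these libraries where they do the work, as an engineer would, in place of code of your own. Each camera call takes 0.05 s, during which the arm holds its last target. There are 200 camera calls.

TASK

Get the mould-insert case ready to carry: with the fingers, fold the upright keeper flap down flat over the inserts first, then swing the hinged cover over it until it is fully shut. Only push and press; do not pinch, pick up or lift anything, leave the inserts in their pockets, and leave everything standing round the case where it is. Finish with the hand clear of the case.

Things in the scene. Friction and masses are not known exactly. Their poses are not given: they have to be found in the camera images.
- case: grey sheet-metal transport case, fixed to the bench: 120 (x) by 110 (y) by 60 mm high, walls 4 mm, open at the top. Origin: centre of its underside. Its own x axis points from the front wall (nearer the robot) to the rear wall, where the cover is hinged; y to its left, z up. Its yaw varies by up to about 29 degrees.
- flap (a joint): angle of the aluminium keeper flap, hinged along y just inside the top of the front wall. 0 = folded flat to the rear over the two inserts, its stop; about 1.3 to 1.6 = standing up; limit 1.65. It folds away from the robot, to the case's +x. Light friction hinge (under 1 N at the free edge moves it): it stays where it is left, no spring.
- flap_hinge (a point): middle of the flap's hinge line, in the case's frame at x = -54 mm, y = 0, z = 55.5 mm. The flap is 62 mm from hinge to free edge, 92 mm wide, 3 mm thick, with a 5 mm rolled free edge.
- flap_edge (a point): middle of the flap's free edge, 62 mm from its hinge line; moves with the flap. The point's x axis points from hinge to free edge, its z axis out of the face that is up when folded (towards the robot while it stands).
- cover (a joint): angle of the grey cover, hinged along y at the top of the rear wall. 0 = fully shut, its stop; 1.65 to 2.0 at the start = standing open, leaning back; limit 2.05. Friction hinge: it stays where it is left, about 2 to 4 N at the free edge moves it. An upright flap blocks it.
- cover_hinge (a point): middle of the cover's hinge line, in the case's frame at x = +61 mm, y = 0, z = 60 mm. The cover is a 5 mm panel, 124 mm from hinge to free edge, 117 mm wide, with a 9 mm turned-down rim and a small finger lip that stands out 8 mm at the middle of its free edge.
- cover_edge (a point): middle of the cover's free edge, mid-thickness, 124.5 mm from the hinge line; moves with the cover. The point's x axis points from free edge to hinge, its z axis out of the outer face (up when shut, to the rear while it stands open). Shut, the outer face is 65 mm above the bench.
- packed_0: loose ground mould insert with toothed top, 44x30x47 mm, standing in the right pocket of the case under the flap (its top is 51 mm above the bench, below the folded flap). Origin: centre of its underside, 4 mm above the bench. To be left there.
- packed_1: the same, in the left pocket
- comb: bystander: toothed steel bar, 112x26x22 mm, lying loose in front of the case, along the bench's front edge. Origin: centre of its underside
- oil: bystander: dark round bottle, 42 mm across, 69 mm tall, standing loose at the right of the case, clear of it by about 20 mm. Origin: centre of its underside
- glue: bystander: small white bottle with a nozzle, 27 mm across, 74 mm tall, standing loose at the right of the case. Origin: centre of its underside
- spare_insert: bystander: mould insert, 44x30x47 mm, standing loose in front of the case to its left. Origin: centre of its underside
- screwdriver: bystander: small screwdriver, 173x24x21 mm, lying loose near the bench's front edge at the right. Origin: middle of its length, underside
Mind the look-alikes: they are no part of the job. Leave any red look-alike of the packed_1 alone.

How it is judged:
On the way, in this order (a step that is already met when the one before it is completed fails the run):
1. the flap is folded down flat while the cover still stands open (value of joint flap below 0.12 rad and value of joint cover above 1 rad), for 0.2 s.
2. the cover is shut over the folded flap (value of joint cover below 0.05 rad and value of joint flap below 0.12 rad), for 0.2 s.
At the end, for the whole second after the job is handed in: The flap lies folded (within 0.12 rad of flat) under the cover, the cover is shut (within 0.05 rad, about 6 mm at its edge), the two inserts stand in their pockets, and every bystander is within 30 mm of where it stood (all of step 2 and horizontal distance between each of packed_0, packed_1 and case below 0.07 m and z of each of packed_0, packed_1 in the frame of case below 0.012 m and distance of each of comb, oil, glue, spare_insert, screwdriver from where it was at the start of the episode below 0.03 m); the robot touches nothing.
It fails at once if an insert is lifted out of its pocket (15 mm or more) (z of any of packed_0, packed_1 in the frame of case above 0.019 m).
It fails at once if a bystander is lifted (height (world z) of any of comb, oil, glue, spare_insert, screwdriver above 0.02 m).
It fails at once if a bystander is knocked over or shoved more than 30 mm (distance of any of comb, oil, glue, spare_insert, screwdriver from where it was at the start of the episode above 0.03 m or angle between any of oil, glue, spare_insert's own z axis and vertical above 0.5 rad).
It fails at once if the cover is forced down onto the standing flap (value of joint cover below 0.9 rad and value of joint flap above 0.6 rad).
It also fails if it takes over 56 s, if anything falls off the work surface, if the arm or the gripper's body presses on something with over 40 N, if the wrist force passes 120 N, or if a joint passes its speed limit or range.

## Working session

There is one attempt and no reset: what is moved stays moved. The work goes in short steps, Python scripts to look and compute and a tool call to move; the robot and the scene stay as the last step left them, time stands still between calls to the robot, and variables do not carry over. Pictures are saved under pics/ and viewed, at most 10 in all, crops included, and the job is handed in when it is done.

Besides the shell and the picture viewer there is one more tool, called after "Emit:" in YAML: its name, and indented under it one key for each argument. step_arm: Moves the arm, as the interface text tells. Its arguments: {"type":"object","properties":{"motion":{"type":"array"},"squeeze":{"type":"number"}},"required":["motion"]}

```bash
mkdir -p pics
python3 - <<'E'
from rig import sensors, eyes, job, regions_of
import cv2, numpy as np
for n in ("scene","top"):
    im=eyes.camera(n); cv2.imwrite(f"pics/{n}0.png",im[:,:,::-1])
    c=eyes.calibration(n); print(n,np.round(c["mtx"],1).tolist(),np.round(c["extrinsics"],4).tolist(),[k for k in c])
    for l in ("case","flap","cover","oil","glue","spare_insert","comb","packed_0"):
        print(l,[(r["box"],round(r["confidence"],2)) for r in regions_of(l,n)[:3]])
s=sensors.read_state(); print(s)
E
```

```text
scene [[412.3, 0.0, 321.5], [0.0, 412.3, 199.8], [0.0, 0.0, 1.0]] [[0.8952, 0.2887, -0.3395, 0.2019], [-0.4456, 0.5849, -0.6778, -0.7946], [0.0029, 0.758, 0.6522, 0.6349], [0.0, 0.0, 0.0, 1.0]] ['mtx', 'extrinsics']
case [([288.5, 133.9, 367.3, 244.9], 0.64), ([292.4, 175.8, 307.4, 221.6], 0.54)]
flap [([291.4, 172.7, 306.2, 218.9], 0.85)]
cover [([335.3, 131.8, 367.8, 209.3], 0.78)]
oil [([346.1, 218.5, 362.6, 254.8], 0.73), ([318.2, 231.3, 329.9, 257.8], 0.44)]
glue [([316.8, 230.7, 331.5, 257.2], 0.59)]
spare_insert [([232.6, 167.6, 253.4, 198.0], 0.8)]
comb [([249.6, 215.5, 276.4, 258.5], 0.6)]
packed_0 [([323.9, 162.6, 339.1, 182.8], 0.81), ([292.1, 168.1, 311.5, 190.8], 0.77), ([310.8, 198.8, 319.5, 214.1], 0.56)]
top [[399.7, 0.0, 321.6], [0.0, 399.7, 197.9], [0.0, 0.0, 1.0]] [[-0.0097, 0.9984, -0.0551, 0.4435], [-0.9999, -0.0094, 0.0061, -0.2064], [0.0056, 0.0551, 0.9985, 0.9073], [0.0, 0.0, 0.0, 1.0]] ['mtx', 'extrinsics']
case [([289.1, 128.4, 351.2, 225.1], 0.86), ([292.3, 214.8, 331.1, 218.2], 0.68)]
flap [([291.9, 215.7, 333.8, 217.8], 0.68)]
cover [([288.6, 130.4, 352.8
[... 552 characters left out ...]
2069031e+00, -6.65974537e-02]), 'qd': array([ 0.00038391, -0.00066773, -0.00022733,  0.00131812, -0.0002928 ,
       -0.00044751]), 'joint_torque': array([ 6.16971156e-04, -5.43343234e+01, -3.61980700e+01,  1.03274454e-05,
        5.23028466e-04,  1.40028925e-05]), 'ee_pos': array([ 0.14871237, -0.52950871,  0.24230989]), 'orientation': array([[ 9.62749790e-01,  2.70393864e-01,  6.99250003e-06],
       [ 2.70393864e-01, -9.62749788e-01, -5.76926887e-05],
       [-8.86772111e-06,  5.74343531e-05, -9.99999998e-01]]), 'contact_force': array([-0.01024343,  0.33090153, -0.03362254]), 'ft_torque': array([ 0.00461842,  0.01915727, -0.00571132]), 'grasp_force': 0.0, 'grip_width': 0.0856187331018419}
```

Run:
```python
import cv2
t=cv2.imread("pics/top0.png")[110:280,210:400]; s=cv2.imread("pics/scene0.png")[110:280,210:400]
cv2.imwrite("pics/t1.png",cv2.resize(t,None,fx=3.5,fy=3.5,interpolation=2)); cv2.imwrite("pics/s1.png",cv2.resize(s,None,fx=3.5,fy=3.5,interpolation=2))
```

```text
(no output)
```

View pics/t1.png

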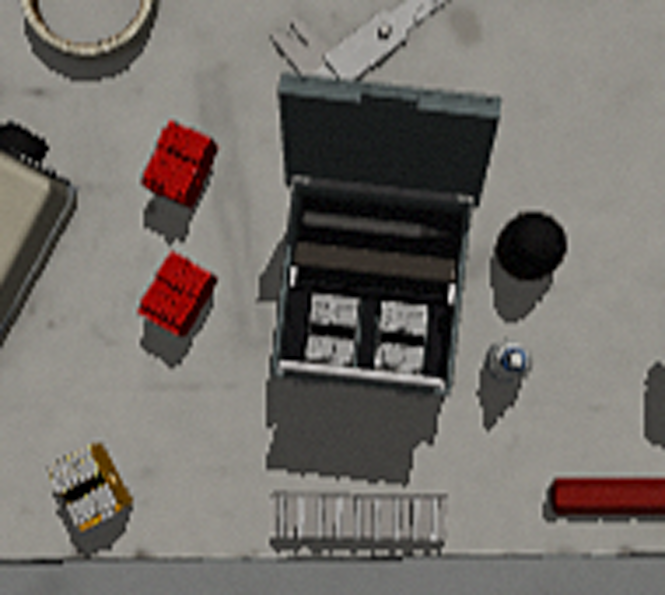

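View pics/s1.png

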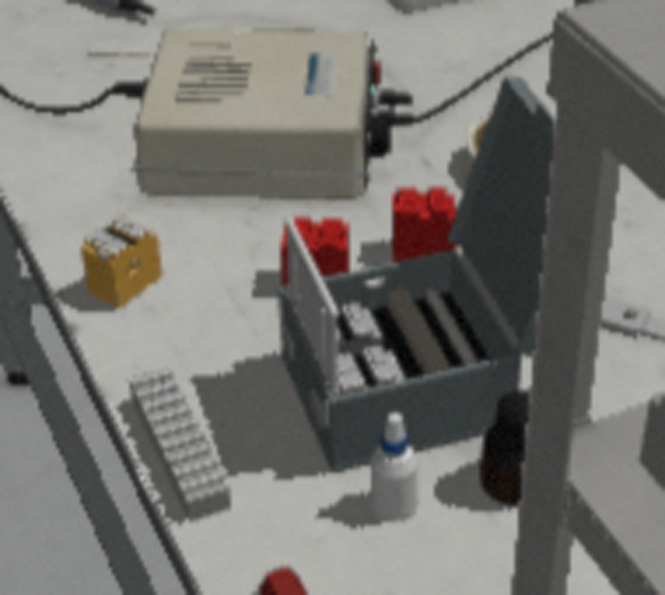

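The top view shows the case with its rear hinge corners at crop (293,180) and (475,200) and its front edge at about (275,378)–(447,388). The flap stands up at the front, the oil and glue are on the right, the comb is in front, and the red look-alikes are on the left. The scene view has a grey post and shelf in the foreground, so I need to see the whole picture to place it.

```bash
cat > h.py <<'E'
import numpy as np
from rig import eyes
def ray(n,u,v):
    c=eyes.calibration(n);K=c["mtx"];E=np.array(c["extrinsics"])
    d=E[:3,:3]@np.array([(u-K[0][2])/K[0][0],-(v-K[1][2])/K[1][1],-1]);return E[:3,3],d
def atz(n,u,v,z):
    o,d=ray(n,u,v);return o+d*(z-o[2])/d[2]
def proj(n,p):
    c=eyes.calibration(n);K=np.array(c["mtx"]);E=np.array(c["extrinsics"])
    q=E[:3,:3].T@(np.array(p)-E[:3,3]);return np.array([K[0,0]*q[0]/-q[2]+K[0,2],-K[1,1]*q[1]/-q[2]+K[1,2]])
E
python3 - <<'E'
from h import *
import cv2
f=lambda u,v:(210+u/3.5,110+v/3.5)
for nm,u,v,z in [("RL",293,180,.06),("RR",475,203,.06),("FL",274,375,.06),("FR",448,392,.06)]:
    print(nm,atz("top",*f(u,v),z).round(4))
for nm,u,v,z in [("FR",333,397,.06),("FRb",337,467,0),("RR",517,352,.06),("FL",283,290,.06)]:
    print("scene",nm,atz("scene",*f(u,v),z).round(4))
for nm,u,v,z in [("oil",532,246,.069),("glue",513,358,.074),("spare",90,487,.047),("comb",358,517,.022),("red1",180,162,.047),("red2",180,293,.047)]:
    print(nm,atz("top",*f(u,v),z).round(3))
a=cv2.imread("pics/top0.png");b=cv2.imread("pics/scene0.png")
cv2.imwrite("pics/both.png",cv2.resize(np.vstack([a,b]),None,fx=.75,fy=.75,interpolation=3))
E
```

```text
RL [ 0.5687 -0.1529  0.06  ]
RR [ 0.5536 -0.2637  0.06  ]
FL [ 0.4501 -0.1407  0.06  ]
FR [ 0.4388 -0.2459  0.06  ]
scene FR [ 0.4393 -0.2479  0.06  ]
scene FRb [ 0.441  -0.2468  0.    ]
scene RR [ 0.5532 -0.2614  0.06  ]
scene FL [ 0.4515 -0.1471  0.06  ]
oil [ 0.526 -0.297  0.069]
glue [ 0.459 -0.284  0.074]
spare [ 0.383 -0.027  0.047]
comb [ 0.361 -0.19   0.022]
red1 [ 0.582 -0.082  0.047]
red2 [ 0.501 -0.082  0.047]
```

View pics/both.png

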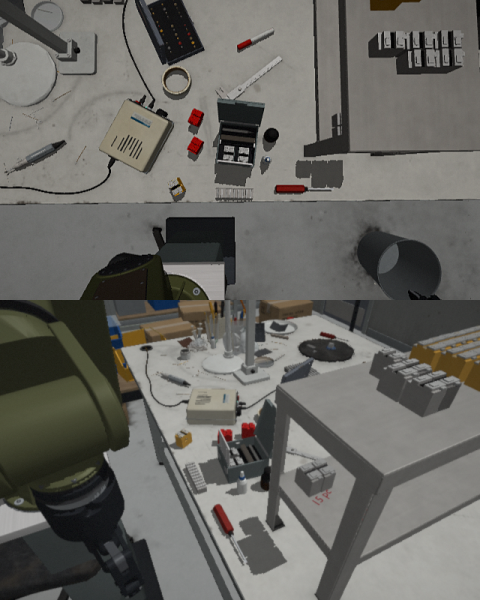

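```bash
cat >> h.py <<'E'
yaw=np.radians(-7);C=np.array([.504,-.2007,0]);R=np.array([[np.cos(yaw),-np.sin(yaw),0],[np.sin(yaw),np.cos(yaw),0],[0,0,1]])
def w(p): return C+R@(np.array(p)/1000)
def c(p): return R.T@(np.array(p)-C)*1000
E
python3 - <<'E'
from h import *
g=lambda p,k:((proj(k,w(p))-[210,110])*3.5).round(0)
for a in (1.65,1.75,1.85,1.95):
    for k in("top","scene"): print("cover",a,k,[g((61-124*np.cos(a),y,60+124*np.sin(a)),k).tolist() for y in(58,-58)])
for a in (1.3,1.45,1.6):
    for k in("top","scene"): print("flap",a,k,[g((-54+62*np.cos(a),y,55.5+62*np.sin(a)),k).tolist() for y in(46,-46)])
for k in("top","scene"): print("case",k,[g((x,y,60),k).tolist() for x in(-60,60) for y in(55,-55)])
E
```

```text
cover 1.65 top [[275.0, 121.0], [496.0, 146.0]]
cover 1.65 scene [[477.0, 73.0], [559.0, 180.0]]
cover 1.75 top [[278.0, 99.0], [499.0, 124.0]]
cover 1.75 scene [[496.0, 72.0], [579.0, 178.0]]
cover 1.85 top [[282.0, 77.0], [501.0, 102.0]]
cover 1.85 scene [[515.0, 72.0], [599.0, 178.0]]
cover 1.95 top [[285.0, 57.0], [503.0, 82.0]]
cover 1.95 scene [[532.0, 75.0], [618.0, 180.0]]
flap 1.3 top [[283.0, 335.0], [445.0, 353.0]]
flap 1.3 scene [[313.0, 213.0], [362.0, 306.0]]
flap 1.45 top [[281.0, 351.0], [443.0, 369.0]]
flap 1.45 scene [[298.0, 213.0], [346.0, 307.0]]
flap 1.6 top [[279.0, 367.0], [441.0, 385.0]]
flap 1.6 scene [[284.0, 216.0], [330.0, 310.0]]
case top [[271.0, 373.0], [452.0, 394.0], [294.0, 177.0], [473.0, 198.0]]
case scene [[277.0, 283.0], [331.0, 398.0], [456.0, 244.0], [523.0, 351.0]]
```

Emit:
step_arm:
  motion:
    - {"fingers": 0, "roll": 7.6}
    - {"fingers": 0, "roll": 7.6}
    - {"fingers": 0, "roll": 7.5}
    - {"dx": 28, "dy": -46}
    - {"dx": 28, "dy": -46}
    - {"dx": 28, "dy": -46}
    - {"dx": 28, "dy": -46}
    - {"dx": 28, "dy": -46}
    - {"dx": 28, "dy": -46}
    - {"dx": 28, "dy": -46}
    - {"dx": 0}

```text
$.motion[0]: bad value
```

Emit:
step_arm:
  motion:
    - {"dx": 0, "dy": 0, "dz": 0, "roll": 7.6, "fingers": 0}
    - {"dx": 0, "dy": 0, "dz": 0, "roll": 7.6, "fingers": 0}
    - {"dx": 0, "dy": 0, "dz": 0, "roll": 7.5, "fingers": 0}
    - {"dx": 28, "dy": -46, "dz": 0, "roll": 0, "fingers": 0}
    - {"dx": 28, "dy": -46, "dz": 0, "roll": 0, "fingers": 0}
    - {"dx": 28, "dy": -46, "dz": 0, "roll": 0, "fingers": 0}
    - {"dx": 28, "dy": -46, "dz": 0, "roll": 0, "fingers": 0}
    - {"dx": 28, "dy": -46, "dz": 0, "roll": 0, "fingers": 0}
    - {"dx": 28, "dy": -46, "dz": 0, "roll": 0, "fingers": 0}
    - {"dx": 28, "dy": -46, "dz": 0, "roll": 0, "fingers": 0}
    - {"dx": 0, "dy": 0, "dz": 0, "roll": 0, "fingers": 0}

```text
time_s: 2.28
ee_pos: [0.384, -0.2316, 0.2424]
orientation: [[0.993, -0.118, 0.0], [-0.118, -0.993, 0.0], [0.0, -0.0, -1.0]]
contact_force: [-0.0, -0.3, -0.9]
grip_width: -0.0004
grasp_force: 0.0
```

Emit:
step_arm:
  motion:
    - {"dx": 12, "dy": -22.5, "dz": 20, "roll": 0, "fingers": 0}
    - {"dx": 11, "dy": -22.5, "dz": 30, "roll": 0, "fingers": 0}
    - {"dx": 0, "dy": 0, "dz": 40, "roll": 0, "fingers": 0}
    - {"dx": 0, "dy": 0, "dz": 41, "roll": 0, "fingers": 0}
    - {"dx": 0, "dy": 0, "dz": 0, "roll": 0, "fingers": 0}

```text
time_s: 2.9
ee_pos: [0.4095, -0.192, 0.1095]
orientation: [[0.992, -0.123, -0.004], [-0.123, -0.992, 0.002], [-0.005, -0.002, -1.0]]
contact_force: [0.5, -0.3, 0.8]
grip_width: 0.0002
grasp_force: 0.0
```

Emit:
step_arm:
  motion:
    - {"dx": 15, "dy": -3, "dz": 0, "roll": 0, "fingers": 0}
    - {"dx": 12, "dy": 0, "dz": -1, "roll": 0, "fingers": 0}
    - {"dx": 11, "dy": 0, "dz": -1, "roll": 0, "fingers": 0}
    - {"dx": 10, "dy": 0, "dz": 3, "roll": 0, "fingers": 0}
    - {"dx": 9, "dy": 0, "dz": 5, "roll": 0, "fingers": 0}
    - {"dx": 7, "dy": 0, "dz": 6, "roll": 0, "fingers": 0}
    - {"dx": 6, "dy": 0, "dz": 8, "roll": 0, "fingers": 0}
    - {"dx": 4, "dy": 0, "dz": 8, "roll": 0, "fingers": 0}
    - {"dx": 2, "dy": 0, "dz": 7, "roll": 0, "fingers": 0}
    - {"dx": 0, "dy": 0, "dz": 4, "roll": 0, "fingers": 0}
    - {"dx": 0, "dy": 0, "dz": 0, "roll": 0, "fingers": 0}
    - {"dx": 0, "dy": 0, "dz": 0, "roll": 0, "fingers": 0}

```text
time_s: 4.4
ee_pos: [0.4866, -0.1983, 0.0725]
orientation: [[0.993, -0.122, 0.0], [-0.122, -0.993, -0.0], [0.0, 0.0, -1.0]]
contact_force: [0.2, 1.0, -0.9]
grip_width: 0.0001
grasp_force: 0.0
```

Tip height is now 61.5 mm, so I press lightly the rest of the way down.

Emit:
step_arm:
  motion:
    - {"dx": 0, "dy": 0, "dz": 2, "roll": 0, "fingers": 0}
    - {"dx": 0, "dy": 0, "dz": 2, "roll": 0, "fingers": 0}
    - {"dx": 0, "dy": 0, "dz": 1.5, "roll": 0, "fingers": 0}
    - {"dx": 0, "dy": 0, "dz": 0, "roll": 0, "fingers": 0}
    - {"dx": 0, "dy": 0, "dz": 0, "roll": 0, "fingers": 0}

```text
time_s: 5.03
ee_pos: [0.4868, -0.1984, 0.0677]
orientation: [[0.993, -0.122, 0.001], [-0.122, -0.993, -0.0], [0.001, 0.0, -1.0]]
contact_force: [-5.4, 1.7, 13.4]
grip_width: 0.0001
grasp_force: 7.0
```

Emit:
step_arm:
  motion:
    - {"dx": 0, "dy": 0, "dz": -20, "roll": 0, "fingers": 0}
    - {"dx": -10, "dy": 0, "dz": -45, "roll": 0, "fingers": 0}
    - {"dx": -15, "dy": 0, "dz": -50, "roll": 0, "fingers": 0}
    - {"dx": -15, "dy": 0, "dz": -50, "roll": 0, "fingers": 0}
    - {"dx": 0, "dy": 0, "dz": -40, "roll": 0, "fingers": 0}
    - {"dx": 0, "dy": 0, "dz": 0, "roll": 0, "fingers": 0}

```text
time_s: 5.78
ee_pos: [0.4476, -0.1938, 0.2747]
orientation: [[0.992, -0.122, 0.005], [-0.122, -0.993, -0.003], [0.005, 0.002, -1.0]]
contact_force: [0.3, -0.3, -1.0]
grip_width: -0.0
grasp_force: 0.0
```

Run:
```python
from h import *
from rig import regions_of
import cv2
for k in("top","scene"):
    im=eyes.camera(k)[:,:,::-1]; cv2.imwrite(f"pics/{k}2.png",im)
t=cv2.imread("pics/top2.png")[110:280,220:400]; s=cv2.imread("pics/scene2.png")[110:280,220:400]
cv2.imwrite("pics/b2.png",cv2.resize(np.hstack([t,s]),None,fx=2.2,fy=2.2,interpolation=2))
```

```text
(no output)
```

View pics/b2.png

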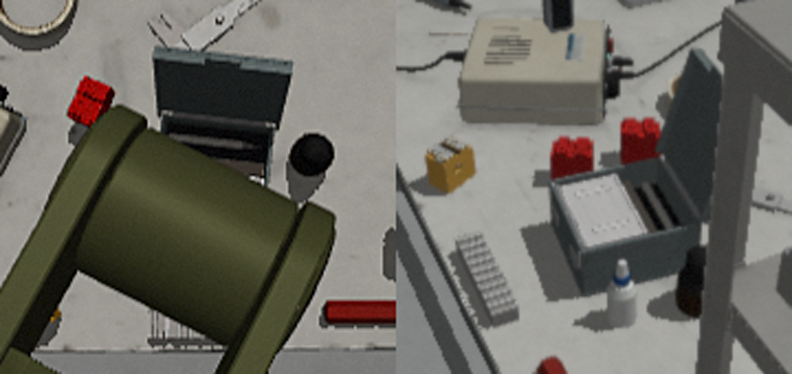

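The picture shows the flap lying flat (white panel, right half at about (605,210)), the cover still open and the bystanders where they were. Next I go over and behind the cover.

Emit:
step_arm:
  motion:
    - {"dx": 38, "dy": 0, "dz": 0, "roll": 0, "fingers": 0}
    - {"dx": 38, "dy": 0, "dz": 0, "roll": 0, "fingers": 0}
    - {"dx": 38, "dy": 0, "dz": 0, "roll": 0, "fingers": 0}
    - {"dx": 38, "dy": 0, "dz": 0, "roll": 0, "fingers": 0}
    - {"dx": 40, "dy": 0, "dz": 0, "roll": 0, "fingers": 0}
    - {"dx": 0, "dy": 0, "dz": 0, "roll": 0, "fingers": 0}

```text
time_s: 6.62
ee_pos: [0.6386, -0.2166, 0.2678]
orientation: [[0.993, -0.121, -0.005], [-0.121, -0.993, 0.002], [-0.005, -0.001, -1.0]]
contact_force: [-0.1, -0.2, -0.4]
grip_width: 0.0001
grasp_force: 0.0
```

Emit:
step_arm:
  motion:
    - {"dx": 2, "dy": 0, "dz": 35, "roll": 0, "fingers": 0}
    - {"dx": 0, "dy": 0, "dz": 35, "roll": 0, "fingers": 0}
    - {"dx": 0, "dy": 0, "dz": 37, "roll": 0, "fingers": 0}
    - {"dx": 0, "dy": 0, "dz": 0, "roll": 0, "fingers": 0}

```text
time_s: 7.12
ee_pos: [0.6377, -0.2166, 0.1613]
orientation: [[0.992, -0.122, -0.006], [-0.122, -0.992, 0.002], [-0.006, -0.002, -1.0]]
contact_force: [-0.1, 0.9, -0.5]
grip_width: 0.0003
grasp_force: 0.0
```

Emit:
step_arm:
  motion:
    - {"dx": -15, "dy": 0, "dz": 0, "roll": 0, "fingers": 0}
    - {"dx": -15, "dy": 0, "dz": 0, "roll": 0, "fingers": 0}
    - {"dx": -15, "dy": 0, "dz": -2, "roll": 0, "fingers": 0}
    - {"dx": -15, "dy": 0, "dz": -2, "roll": 0, "fingers": 0}
    - {"dx": -12, "dy": 0, "dz": -1, "roll": 0, "fingers": 0}
    - {"dx": 0, "dy": 0, "dz": 0, "roll": 0, "fingers": 0}

```text
time_s: 7.88
ee_pos: [0.5677, -0.2084, 0.1709]
orientation: [[0.992, -0.122, 0.001], [-0.122, -0.992, -0.0], [0.001, 0.0, -1.0]]
contact_force: [1.0, 0.1, 0.5]
grip_width: -0.0001
grasp_force: 0.0
```

Emit:
step_arm:
  motion:
    - {"dx": -17, "dy": 0, "dz": 3, "roll": 0, "fingers": 0}
    - {"dx": -17, "dy": 0, "dz": 7, "roll": 0, "fingers": 0}
    - {"dx": -15, "dy": 0, "dz": 9, "roll": 0, "fingers": 0}
    - {"dx": -13, "dy": 0, "dz": 11, "roll": 0, "fingers": 0}
    - {"dx": -11, "dy": 0, "dz": 13, "roll": 0, "fingers": 0}
    - {"dx": 0, "dy": 0, "dz": 0, "roll": 0, "fingers": 0}

```text
time_s: 8.62
ee_pos: [0.4953, -0.1993, 0.1265]
orientation: [[0.992, -0.122, -0.001], [-0.122, -0.992, 0.001], [-0.001, -0.0, -1.0]]
contact_force: [0.1, -0.9, 0.5]
grip_width: 0.0003
grasp_force: 0.0
```

Run:
```python
from h import *
import cv2
cv2.imwrite("pics/s3.png",cv2.resize(eyes.camera("scene")[90:270,220:420,::-1],None,fx=3,fy=3))
```

```text
(no output)
```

View pics/s3.png

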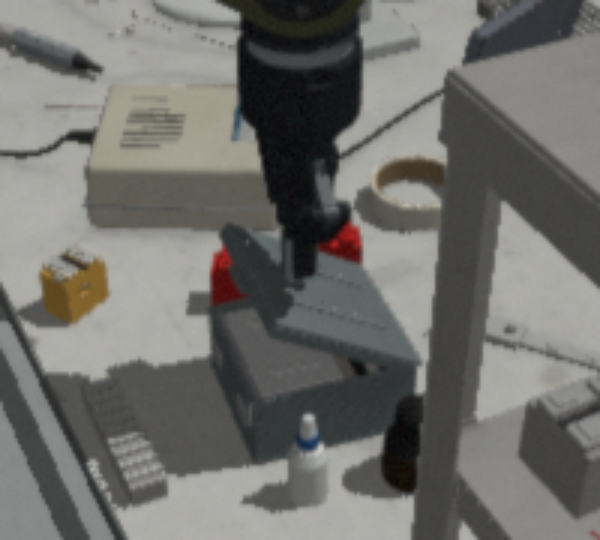

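The picture shows the fingertip at (295,275) holding the cover half shut over the folded flap. I keep going along the arc.

Emit:
step_arm:
  motion:
    - {"dx": -9, "dy": 0, "dz": 13, "roll": 0, "fingers": 0}
    - {"dx": -6, "dy": 0, "dz": 13, "roll": 0, "fingers": 0}
    - {"dx": -3, "dy": 0, "dz": 11, "roll": 0, "fingers": 0}
    - {"dx": 0, "dy": 0, "dz": 7, "roll": 0, "fingers": 0}
    - {"dx": 0, "dy": 0, "dz": 4, "roll": 0, "fingers": 0}
    - {"dx": 0, "dy": 0, "dz": 3, "roll": 0, "fingers": 0}
    - {"dx": 0, "dy": 0, "dz": 0, "roll": 0, "fingers": 0}
    - {"dx": 0, "dy": 0, "dz": 0, "roll": 0, "fingers": 0}

```text
time_s: 9.68
ee_pos: [0.4779, -0.1972, 0.076]
orientation: [[0.993, -0.122, 0.0], [-0.122, -0.993, -0.0], [0.0, 0.0, -1.0]]
contact_force: [-1.4, 0.9, 4.2]
grip_width: 0.0002
grasp_force: 2.0
```

Tip height is 65.0 mm, which matches shut. I press slightly to be sure, then clear the case.

Emit:
step_arm:
  motion:
    - {"dx": 0, "dy": 0, "dz": 1, "roll": 0, "fingers": 0}
    - {"dx": 0, "dy": 0, "dz": 1, "roll": 0, "fingers": 0}
    - {"dx": 0, "dy": 0, "dz": 0, "roll": 0, "fingers": 0}
    - {"dx": 0, "dy": 0, "dz": 0, "roll": 0, "fingers": 0}

```text
time_s: 10.18
ee_pos: [0.478, -0.1973, 0.0756]
orientation: [[0.993, -0.122, 0.001], [-0.122, -0.993, -0.001], [0.001, 0.0, -1.0]]
contact_force: [-13.2, 4.5, 26.4]
grip_width: 0.0004
grasp_force: 13.6
```

Emit:
step_arm:
  motion:
    - {"dx": 0, "dy": 0, "dz": -20, "roll": 0, "fingers": 0}
    - {"dx": 0, "dy": 0, "dz": -40, "roll": 0, "fingers": 0}
    - {"dx": 0, "dy": 0, "dz": -50, "roll": 0, "fingers": 0}
    - {"dx": -20, "dy": 0, "dz": -50, "roll": 0, "fingers": 0}
    - {"dx": -40, "dy": 0, "dz": 0, "roll": 0, "fingers": 0}
    - {"dx": -40, "dy": 0, "dz": 0, "roll": 0, "fingers": 0}
    - {"dx": 0, "dy": 0, "dz": 0, "roll": 0, "fingers": 0}
    - {"dx": 0, "dy": 0, "dz": 0, "roll": 0, "fingers": 0}

```text
time_s: 11.18
ee_pos: [0.379, -0.1852, 0.234]
orientation: [[0.993, -0.122, 0.001], [-0.122, -0.993, -0.0], [0.001, 0.0, -1.0]]
contact_force: [0.7, -0.2, 0.4]
grip_width: 0.0003
grasp_force: 0.0
```

Run:
```python
from h import *
import cv2
cv2.imwrite("pics/s4.png",cv2.resize(eyes.camera("scene")[90:270,220:420,::-1],None,fx=3,fy=3))
```

```text
(no output)
```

View pics/s4.png

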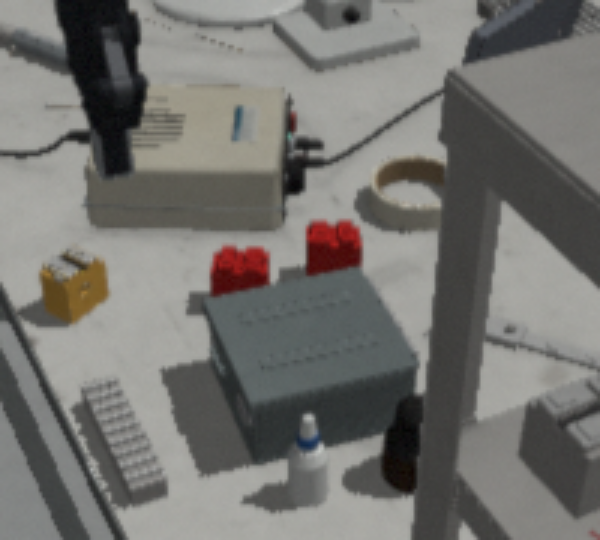

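The picture shows the cover fully shut (lid at about (310,330)), the bystanders undisturbed and the hand clear.

```bash
python3 -c "
from rig import job
print(job.close_job())"
```

```text
the job is handed in; nothing more can be done
None
```

The keeper flap was folded flat first, the cover was then pressed fully shut over it, and the job was handed in with the hand clear and the bystanders visibly undisturbed; the hand-in returned no verdict.

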